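# Fetch the refractometer from the bypass-door sample case

## Robot

A 6-joint arm with a two-finger parallel gripper is mounted at the origin on a cart in front of the work surface, level with it; the furniture and walls round the work are solid. World frame = base frame: x ahead of the robot, y to its left, z up, the work surface at z = 0. Lengths are in m, angles in rad, forces in N, time in s.
With the tool pointing down it reaches from about 0.25 to 0.775 m from the base axis. Payload 4 kg.
Tool frame: the origin (TCP) lies at the very end of the fingers, on their centre line; the grasp point (between the pads) lies 19 mm behind it; z points along the fingers, y is the line along which they close (so a half turn about z gives the same grasp; the last joint's range is limited). The gripper opens to 94 mm and grips with 3 to 60 N. Pads are 16 mm wide; open, the fingers measure 119 mm over their backs; the gripper's body (75 mm by 177 mm) begins 78 mm behind the grasp point.
Start: joints at [1.07, 0.087, 1.371, -0, 1.684, -0.103], TCP at [0.213, 0.507, 0.206] pointing down, gripper open.
Joint ranges: [-3.1, 3.1], [-0.76, 2.03], [0.27, 2.55], [-1.08, 4.22], [0.17, 2.65], [-2.57, 2.57]. Speed limits (rad/s): [2.79, 2.79, 3.14, 3.14, 3.14, 3.14].

## Interface

Orientations are given as [roll, pitch, yaw] about the fixed x, y, z axes, in that order (R = Rz(yaw) Ry(pitch) Rx(roll)).
In Python, from bench import robot gives the robot as it stands. The module is installed in compiled form; this text tells all that it offers.
- The arm moves only by the tool move_arm, never from a script. Its argument "deltas" is one flat list of numbers, 7 for each row, row after row: the turn, a rotation vector about the tool's x, y, z in rad, then the shift along the tool's x, y, z in cm, then the closure, from -1 (fully open) to 1 (shut). A call has 1 to 8 rows; each row is the pose to reach, as a shift and turn from the pose commanded when the call began, along the tool's axes at that moment; what a row does not reach only later rows make up. A row lasts 1/10 s, in which the tool goes at most 50 mm and 8.59 degrees, less where a joint would pass 70% of its speed; a pose out of reach is approached as far as the arm can. A call with a gripper value outside its range is refused whole. The fingers move at their own pace and stop on an object; the grip force is fixed at half the most. Time passes only in rows, so rows that repeat a pose let the fingers close. It gives the time, the measured TCP pose, the force, the opening and the grip force at its end, in the units of the state.
- robot.get_obs(): the state, without advancing time (a new reading comes with each control period).
- robot.snapshot(name): name is "side" or "top" or "wrist"; returns a dict with "image" (400x640x3 uint8, red, green, blue), "depth" (400x640 float32, m along the optical axis (not along the pixel's ray), 0 where there is no reading), "fov_y" (degrees; the focal length in pixels is half the picture's height over the tangent of half this angle, whatever the lens; pixels are square), "cx", "cy" (the principal point, pixels), "origin" and "orientation" of the camera in the world; the wrist camera has in their place "T_tool_cam" (4x4, takes a point from camera to tool coordinates, whose origin is the TCP and whose axes are the flange's). Camera axes: x right, y up, looking along -z (the intrinsics and any distortion apply to the point x, -y, -z); pixel columns grow to the right and rows downward; lengths in m; the calibration is good to about 2 mm. A picture is of the moment at which its call begins: read the wrist's pose just before it.
- robot.close_job(): hands the job in; it is judged then, once.
The state is a dict: "time": time; "joint_positions": joint angles; "qvel": joint speeds; "joint_torque": joint torques, N m; "tool_pos": TCP position; "ee_rot": TCP orientation; "wrist_force": force on the tool from outside, world axes, zero at the start; "wrist_torque": the same for the moment, N m; "width": finger opening in m; "finger_force": force on a finger pad.
Only numpy, scipy, OpenCV 4.12 (cv2) and the standard library are available. Lean on these libraries where they do the work, as an engineer would, in place of code of your own. Each camera call takes 0.05 s, during which the arm holds its last target. There are 200 camera calls.

## Task

The refractometer lies in one of the two bays of the sample case. Slide the door over its bay all the way to its stop behind the other door, lift the refractometer out and lay it gently, centred, in both saddles of the instrument rest without dropping it, then slide the doors fully shut again. Leave the thermometer in its bay and everything else on the cart where it is.

Things in the scene. Friction and masses are not known exactly. Their poses are not given: they have to be found in the camera images.
- case: Sample case, fixed on a plywood board (top at z = 0.050): grey box 214 (x) x 320 (y) x 61 mm high, two clear doors flat in a double track as its top. Origin: centre of its underside; front at -x, doors slide along y. Bays centred at y = +-0.090, floor 8 mm up. End walls 40 mm high, front and back 61 mm, mid divider 38 mm. Each bay has 9 mm high stubs at x = +-0.042, 15 mm each side of its middle.
- lower_door (a joint): Door over the +y bay: clear pane 196 x 160 x 5 mm, top 47.5 mm above the board, blue grip. 0 = fully shut; grows as it slides to the case's -y, under the upper door, to a stop at 0.127 m, which opens case y = 0.027 to 0.154. About 2 N of friction, stays where left. Starts up to 20 mm open. Opening either door fully pushes the other to within 3 mm of shut.
- upper_door (a joint): Door over the -y bay: same pane, top 56 mm above the board, red grip. 0 = fully shut; grows as it slides to the case's +y, over the lower door, to a stop at 0.127 m, which opens case y = -0.154 to -0.027. Same friction. Starts up to 20 mm open.
- lower_door_grip (a point): Centre of the blue grip's bar on the lower door: 45 (along case x) x 12 (along case y) x 14 mm, centre 80 mm above the board, on two posts at its ends, clear under and beside it down to 61 mm above the board. Near the front and the door's outer end: case x = -0.068, y = 0.142 when shut. Axes as the case's.
- upper_door_grip (a point): Centre of the red grip's bar, on the upper door: same bar and height; case x = -0.068, y = -0.142 with the door shut. Axes as the case's.
- refractometer_mid (a point): Centre of the hand refractometer, on its long axis (its own y): black round body with a light end, 160 mm long, 27 mm in diameter, 0.16 kg. Starts lying along the case's x in either bay, at random, within 12 mm of the middle, centre about 21.5 mm above the board. Grip it across its diameter, in the middle.
- rest: Instrument rest, fixed on the board: aluminium base plate 66 (x) x 120 (y) x 8 mm with two black V saddles, 12 mm thick, at y = +-0.030, between which 48 mm are free for fingers. Origin: centre of its underside; a thing laid in it lies along its y, which points roughly towards the robot.
- rest_seat (a point): Where the refractometer's centre must lie: half-way between the saddles, 40 mm above the board, the axis height of a 27 mm cylinder lying in both V's. Axes as the rest's; the refractometer's long axis goes along y, either way round. The V's tops are about 48 mm above the board, 48 mm apart.
- probe_thermometer: Bystander: white probe thermometer 179 x 22 x 17 mm, lying along the case's x in the other bay. Origin: centre of its underside; x is its length.
- marker_blue: Bystander: blue and white marker 17 x 137 x 17 mm on the board. Origin: centre of its underside.
- pipe_clamp: Bystander: steel pipe clamp 64 x 86 x 16 mm on the board. Origin: centre of its underside.
- date_stamp: Bystander: red-handled hand stamp 34 x 34 x 70 mm standing on the board. Origin: centre of its underside.
- can_sample: Bystander: white can 66 mm in diameter, 122 mm high, standing on the board. Origin: centre of its underside.

How it is judged:
By the outcome, as a careful person would: the job done as asked, in the order asked, and still so for the second after the job is handed in, with the robot touching nothing.
It also fails if it takes over 64 s, if anything falls off the work surface, if the arm or the gripper's body presses on something with over 40 N, if the wrist force passes 120 N, or if a joint passes its speed limit or range.

## Working session

There is one attempt and no reset: what is moved stays moved. The work goes in short steps, Python scripts to look and compute and a tool call to move; the robot and the scene stay as the last step left them, time stands still between calls to the robot, and variables do not carry over. Pictures are saved under pics/ and viewed, at most 10 in all, crops included, and the job is handed in when it is done.

Besides the shell and the picture viewer there is one more tool, called after "Emit:" as name(argument=value, ...) on one line, values as JSON. move_arm: Moves the arm, as the interface text tells. Its arguments: {"type":"object","properties":{"deltas":{"type":"array","items":{"type":"number"}}},"required":["deltas"]}

```bash
mkdir -p pics; cat > h.py <<'E'
import numpy as np, cv2
from bench import robot
from scipy.spatial.transform import Rotation as R
def tool():
    o=robot.get_obs(); T=np.eye(4); r=np.array(o['ee_rot'])
    T[:3,:3]=r if r.shape==(3,3) else R.from_euler('xyz',r).as_matrix()
    T[:3,3]=o['tool_pos']; return T
def snap(n):
    T0=tool(); s=robot.snapshot(n)
    if n=='wrist': T=T0@np.array(s['T_tool_cam'])
    else:
        T=np.eye(4); r=np.array(s['orientation']); T[:3,:3]=r if r.shape==(3,3) else R.from_euler('xyz',r).as_matrix(); T[:3,3]=s['origin']
    s['T']=T; s['f']=200/np.tan(np.radians(s['fov_y'])/2); return s
def ray(s,u,v,z):
    u=np.asarray(u,float);v=np.asarray(v,float)
    d=np.stack([(u-s['cx'])/s['f'],-(v-s['cy'])/s['f'],-np.ones_like(u)],-1)@s['T'][:3,:3].T
    o=s['T'][:3,3]; return o+d*((z-o[2])/d[...,2])[...,None]
def cloud(s):
    v,u=np.mgrid[0:400,0:640]; D=s['depth']
    P=np.stack([(u-s['cx'])/s['f']*D,-(v-s['cy'])/s['f']*D,-D],-1)
    return P@s['T'][:3,:3].T+s['T'][:3,3]
def proj(s,p):
    q=(np.asarray(p)-s['T'][:3,3])@s['T'][:3,:3]
    return np.stack([s['cx']+s['f']*q[...,0]/-q[...,2], s['cy']-s['f']*q[...,1]/-q[...,2]],-1)
def save(s,n): cv2.imwrite('pics/'+n+'.png',s['image'][:,:,::-1])
E
python3 - <<'E'
from h import *
print(robot.get_obs())
for n in('top','side'):
    s=snap(n); save(s,n+'0'); print(n,{k:v for k,v in s.items() if k not in('image','depth')}); np.save(n+'0.npy',s,allow_pickle=True)
E
```

```text
{'time': 0.0, 'joint_positions': array([ 1.06992638e+00,  8.79465811e-02,  1.37225214e+00, -5.35441600e-06,
        1.68356098e+00, -1.03079782e-01]), 'qvel': array([ 0.00076099, -0.00231429,  0.0009082 , -0.00038411, -0.00192732,
        0.00118155]), 'joint_torque': array([ 9.70093861e-04, -3.40186965e+01, -3.02430511e+01,  7.19249994e-02,
        3.27956211e-02, -1.54893560e-04]), 'tool_pos': array([0.21279559, 0.50658202, 0.20430983]), 'ee_rot': array([-3.13943657e+00, -2.17689295e-04,  2.74380166e+00]), 'wrist_force': array([ 0.47694983, -0.60942891,  0.8009861 ]), 'wrist_torque': array([ 0.04805832,  0.00960765, -0.00479035]), 'finger_force': 0.0, 'width': 0.09398513799010892}
top {'fov_y': 50.15485580732267, 'cx': 320.3598400464477, 'cy': 200.63563525667658, 'origin': array([ 0.37535994, -0.0219177 ,  1.28029947]), 'orientation': array([ 0.14359381,  0.01949783, -1.55599695]), 'T': array([[ 0.01479602,  0.98964102, -0.14279962,  0.37535994],
       [-0.99970044,  0.01185685, -0.02141155, -0.0219177 ],
       [-0.0194966 ,  0.14307365,  0.98951999,  1.28029947],
       [ 0.        ,  0.        ,  0.        ,  1.        ]]), 'f': np.float64(427.3925140718097)}
side {'fov_y': 45.62188623840255, 'cx': 321.3079867805238, 'cy': 206.56466822490955, 'origin': array([ 0.03038336, -0.93442806,  0.63898109]), 'orientation': array([ 1.11788963,  0.01583314, -0.50440911]), 'T': array([[ 0.87535047,  0.22394188, -0.42849923,  0.03038336],
       [-0.48322965,  0.37620454, -0.79054365, -0.93442806],
       [-0.01583247,  0.89906628,  0.43752617,  0.63898109],
       [ 0.        ,  0.        ,  0.        ,  1.        ]]), 'f': np.float64(475.52694193695174)}
```

View pics/top0.png

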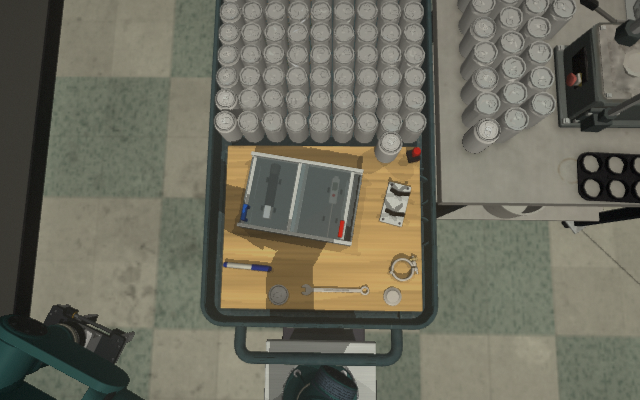

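View pics/side0.png

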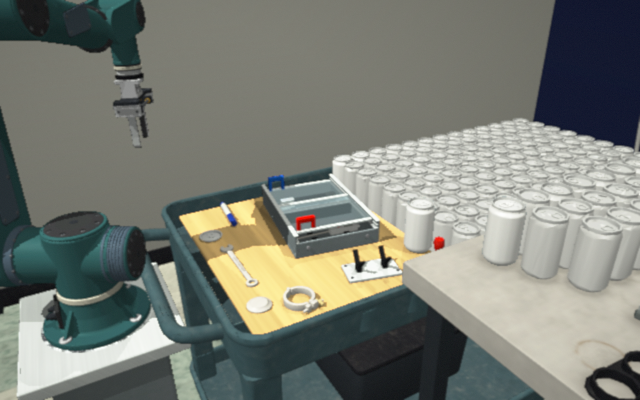

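The top view shows the case tilted slightly, with the blue grip at (244,213) and the red at (341,229). The left (+y) bay holds a dark body with a light end near (269,190), so that is the refractometer. The rest is at (395,203) with saddles at (398,188) and (393,214). I'll get coarse positions next and then look from the wrist.

```bash
python3 - <<'E'
from h import *
s=np.load('top0.npy',allow_pickle=True).item()
im=s['image'].astype(int); hsv=cv2.cvtColor(s['image'],cv2.COLOR_RGB2HSV)
for n,(u,v,z) in dict(blue=(244,213,.13),red=(341,229,.13),refr=(270,190,.0715),s1=(398,188,.098),s2=(393,214,.098),
  fl=(240,228,.111),fr=(350,243,.111),bl=(253,154,.111),br=(361,170,.111),can=(390,143,.172),stamp=(414,154,.12)).items():
    print(n,ray(s,u,v,z).round(3))
w=snap('wrist'); print(w['T_tool_cam'],w['f'],w['cx'],w['cy']); save(w,'w0')
E
```

```text
blue [0.505 0.21  0.13 ]
red [ 0.465 -0.054  0.13 ]
refr [0.579 0.15  0.071]
s1 [ 0.584 -0.213  0.098]
s2 [ 0.511 -0.198  0.098]
fl [0.465 0.223 0.111]
fr [ 0.429 -0.079  0.111]
bl [0.675 0.195 0.111]
br [ 0.632 -0.109  0.111]
can [ 0.693 -0.181  0.172]
stamp [ 0.677 -0.255  0.12 ]
[[ 2.55549420e-04  9.66451190e-01  2.56850212e-01  7.56067447e-02]
 [ 9.99999390e-01 -5.23038891e-04  9.73105269e-04 -1.11350595e-03]
 [ 1.07480140e-03  2.56849806e-01 -9.66450734e-01 -1.78899241e-01]
 [ 0.00000000e+00  0.00000000e+00  0.00000000e+00  1.00000000e+00]] 281.9257598045956 320.2408120158809 204.1310413108389
```

View pics/w0.png

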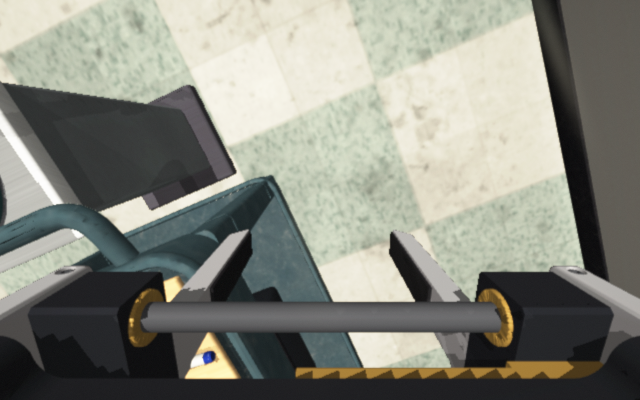

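The wrist view shows the fingers at the bottom and the camera on the tool's +x side. I'll move to a viewing pose above the case with tool x towards the robot.

```bash
cat >> h.py <<'E'
def goal(x,y,z,yaw):
    T=tool(); G=R.from_euler('xyz',[np.pi,0,yaw]).as_matrix()
    rv=R.from_matrix(T[:3,:3].T@G).as_rotvec(); d=T[:3,:3].T@(np.array([x,y,z])-T[:3,3])*100
    print('turn',rv.round(3),'cm',d.round(2),'| tool x,y in world',T[:2,0].round(3),T[:2,1].round(3))
E
python3 -c "
from h import *
goal(.66,0,.33,3.01)
s=np.load('top0.npy',allow_pickle=True).item();P=cloud(s)
for u,v in[(430,200),(425,250),(432,150),(388,120),(414,154),(395,203),(300,115)]: print(u,v,P[v,u].round(3))"
```

```text
turn [-0.002 -0.    -0.266] cm [-60.85 -29.41 -12.5 ] | tool x,y in world [-0.922  0.387] [0.387 0.922]
430 200 [ 0.556 -0.309  0.066]
425 250 [ 0.416 -0.303  0.014]
432 150 [ 0.701 -0.316  0.073]
388 120 [ 0.775 -0.184  0.118]
414 154 [ 0.678 -0.256  0.115]
395 203 [ 0.547 -0.21   0.061]
300 115 [0.787 0.064 0.119]
```

Emit:
move_arm(deltas=[0, 0, -0.05, -7.6, -3.7, -2, -1, 0, 0, -0.1, -15.2, -7.4, -5, -1, 0, 0, -0.14, -22.8, -11, -7, -1, 0, 0, -0.18, -30.4, -14.7, -9, -1, 0, 0, -0.22, -35, -17, -11, -1, 0, 0, -0.266, -40, -19.4, -12.5, -1, 0, 0, -0.266, -44, -21.3, -12.5, -1, 0, 0, -0.266, -48, -23.2, -12.5, -1])

```text
time: 0.95
tool_pos: [0.4699, 0.215, 0.306]
ee_rot: [3.141, 0.001, 3.01]
wrist_force: [1.1, 1.2, 0.0]
width: 0.0942
finger_force: 0.0
```

```bash
python3 -c "
from h import *
goal(.66,0,.33,3.01)"
```

```text
turn [ 0.001  0.001 -0.   ] cm [-21.67 -18.82  -2.39] | tool x,y in world [-0.991  0.131] [0.131 0.991]
```

Emit:
move_arm(deltas=[0, 0, 0, -4, -4, 0, -1, 0, 0, 0, -8, -8, 0, -1, 0, 0, 0, -12, -11, 0, -1, 0, 0, 0, -15, -14, 0, -1, 0, 0, 0, -15, -14, 0, -1, 0, 0, 0, -15, -14, 0, -1])

```text
time: 1.55
tool_pos: [0.5995, 0.057, 0.3037]
ee_rot: [3.141, -0.003, 3.007]
wrist_force: [-0.0, -0.4, 0.1]
width: 0.0943
finger_force: 0.0
```

```bash
python3 -c "
from h import *
goal(.66,0,.33,3.01)
s=snap('wrist'); np.save('w1.npy',s,allow_pickle=True); save(s,'w1'); goal(.66,0,.33,3.01)"
```

```text
turn [ 0.    -0.003 -0.003] cm [-6.75 -4.84 -2.65] | tool x,y in world [-0.991  0.134] [0.134 0.991]
turn [ 0.001 -0.002 -0.001] cm [-6.82 -4.97 -2.55] | tool x,y in world [-0.991  0.132] [0.132 0.991]
```

View pics/w1.png

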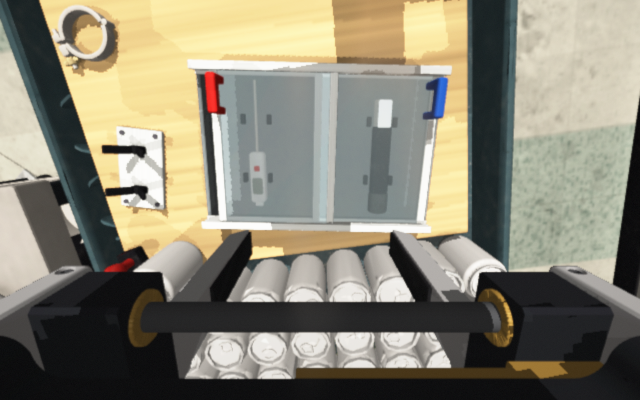

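The wrist view shows the case clearly: red grip at (212,93), blue grip at (438,97), refractometer at (380,155) with its light end at (384,113). The thermometer is at (257,170) and the rest at (140,168) with saddles at rows 150 and 190. The refractometer is in the blue (+y) bay. Now I'll measure these.

```bash
python3 - <<'E'
from h import *
s=np.load('w1.npy',allow_pickle=True).item(); P=cloud(s); im=s['image']; hsv=cv2.cvtColor(im,cv2.COLOR_RGB2HSV)
H,S,V=[hsv[...,i].astype(int) for i in range(3)]
vv,uu=np.mgrid[0:400,0:640]
def box(m,z,name):
    c=max(cv2.findContours(m.astype(np.uint8),cv2.RETR_EXTERNAL,cv2.CHAIN_APPROX_NONE)[0],key=cv2.contourArea)
    p=ray(s,c[:,0,0],c[:,0,1],z)[:,:2].astype(np.float32)
    r=cv2.minAreaRect(p*1000); print(name,np.round(r[0],1),np.round(r[1],1),round(r[2],1)); return c
roi=lambda a,b,c,d:(uu>a)&(uu<b)&(vv>c)&(vv<d)
# bars: only tops, by depth
for n,m in(('blue',(H>105)&(H<130)&(S>150)&roi(410,460,60,130)),('red',((H<8)|(H>172))&(S>150)&roi(190,235,60,130))):
    mm=m&(P[...,2]>.131); print(n,m.sum(),mm.sum(),np.median(P[mm],0).round(4),P[mm][:,2].max().round(4)); 
    p=P[mm][:,:2].astype(np.float32)*1000; r=cv2.minAreaRect(p); print('  depth box',np.round(r[0],1),np.round(r[1],1),round(r[2],1))
    box(mm,.137,n)
# case corners (walls z .111)
m=(P[...,2]>.105)&(P[...,2]<.117)&roi(170,470,50,245)
p=P[m][:,:2].astype(np.float32)*1000; r=cv2.minAreaRect(p);print('case',np.round(r[0],1),np.round(r[1],1),round(r[2],1),m.sum())
m=(V<95)&roi(355,400,90,220)&(vv>125)
box(m,.0715,'refr dark'); m2=(V>215)&(S<40)&roi(365,400,90,135); box(m2,.0715,'refr light')
m=roi(110,170,120,215)&(P[...,2]>.053)&(P[...,2]<.065); p=P[m][:,:2].astype(np.float32)*1000; r=cv2.minAreaRect(p);print('plate',np.round(r[0],1),np.round(r[1],1),round(r[2],1),m.sum())
box(roi(110,170,120,215)&(V>150)&(S<60),.058,'plate col')
m=roi(90,170,135,205)&(P[...,2]>.075); 
n,l=cv2.connectedComponents(m.astype(np.uint8))
for i in range(1,n):
    q=P[l==i]
    if len(q)>15: r=cv2.minAreaRect(q[:,:2].astype(np.float32)*1000); print('saddle',len(q),np.round(r[0],1),np.round(r[1],1),round(r[2],1),q[:,2].max())
E
```

```text
blue 390 379 [0.506  0.2076 0.1363] 0.4829
  depth box [524.  145.5] [ 40.7 153.3] 15.4
blue [507.3 207. ] [11.7 42.5] 80.8
red 576 453 [ 0.4662 -0.0521  0.1365] 0.4829
  depth box [500.2  -5.2] [145.1  42.1] 54.8
red [466.4 -51.8] [13.2 43.2] 81.1
case [552.7  58.9] [319.6 215.4] 81.0 19325Traceback (most recent call last):
  File "<stdin>", line 19, in <module>
  File "<stdin>", line 6, in box
ValueError: max() iterable argument is empty
```

```bash
python3 - <<'E'
from h import *
s=np.load('w1.npy',allow_pickle=True).item(); P=cloud(s); im=s['image']; hsv=cv2.cvtColor(im,cv2.COLOR_RGB2HSV)
H,S,V=[hsv[...,i].astype(int) for i in range(3)]
vv,uu=np.mgrid[0:400,0:640]; roi=lambda a,b,c,d:(uu>a)&(uu<b)&(vv>c)&(vv<d)
print(V[100:220:6,380],V[150,360:400:3],V[170,120:170:4],S[170,120:170:4]); 
C=np.array([.5527,.0589]); Rc=R.from_euler('z',-9,degrees=True).as_matrix()[:2,:2]
def rect(p,n):
    r=cv2.minAreaRect(p[:,:2].astype(np.float32)*1000); c=np.array(r[0])/1000; print(n,len(p),c.round(4),np.round(r[1],1),round(r[2],1),'case',((c-C)@Rc).round(4))
def box(m,z,n):
    c=max(cv2.findContours(m.astype(np.uint8),cv2.RETR_EXTERNAL,cv2.CHAIN_APPROX_NONE)[0],key=cv2.contourArea)
    rect(ray(s,c[:,0,0],c[:,0,1],z),n)
t=V[150,360:400].min()+30
for t in(t-15,t,t+10): box((V<t)&roi(365,395,122,215),.0715,'dark')
box((V>V[110,384]-25)&roi(370,398,90,130),.0715,'light')
m=roi(105,175,120,215)&(P[...,2]>.054)&(P[...,2]<.063); rect(P[m],'plate')
m=roi(90,170,135,205)&(P[...,2]>.07)&(P[...,2]<.2); n,l=cv2.connectedComponents(m.astype(np.uint8))
for i in range(1,n):
    q=P[l==i]
    if len(q)>15: rect(q,'saddle'); print(q[:,2].max())
E
```

```text
[227 236 237 237 238 109 107 106 104 106 104 105 105 104 103 104 118 117
 112 138] [140 141 141 140 104 105 105 104 104 105 126 141 140 142] [252 252 190 228 253 253 253 252 252 195 193 112 247] [ 2  2 11  7  2  2  2  1  2  9 11 61 96]
dark 204 [0.5942 0.1459] [ 33.  124.6] 81.3 case [0.0273 0.0924]
dark 231 [0.5921 0.1439] [ 38.6 131.4] 84.0 case [0.0257 0.0901]
dark 261 [0.5928 0.1458] [ 42.6 135. ] 84.7 case [0.0261 0.0921]
light 74 [0.514  0.1576] [17.8 34.5] 82.3 case [-0.0537  0.0914]
plate 3015 [ 0.5455 -0.2106] [ 66.9 120.2] 75.3 case [ 0.0351 -0.2673]
saddle 344 [ 0.5168 -0.2026] [54.7 12.4] 75.6 case [ 0.0055 -0.2639]
0.09913835939552995
saddle 326 [ 0.5743 -0.2182] [56.  11.9] 76.4 case [ 0.0647 -0.2703]
0.09853063758346953
```

```bash
python3 -c "
from h import *
goal(.507,.207,.165,2.985)"
```

```text
turn [ 0.001 -0.002  0.024] cm [11.05 13.52 13.99] | tool x,y in world [-0.991  0.132] [0.132 0.991]
```

Emit:
move_arm(deltas=[0, 0, 0, 2.5, 3.5, 2, 0.15, 0, 0, 0, 5, 7, 5, 0.15, 0, 0, 0.024, 8, 10.5, 8, 0.15, 0, 0, 0.024, 11, 13.5, 11, 0.15, 0, 0, 0.024, 11, 13.5, 14, 0.15, 0, 0, 0.024, 11, 13.5, 14, 0.15, 0, 0, 0.024, 11, 13.5, 14, 0.15, 0, 0, 0.024, 11, 13.5, 14, 0.15])

```text
time: 2.4
tool_pos: [0.5092, 0.2067, 0.1683]
ee_rot: [3.14, 0.004, 2.986]
wrist_force: [0.6, -0.2, -0.3]
width: 0.0402
finger_force: 0.0
```

```bash
python3 -c "
from h import *
goal(.507,.207,.117,2.985)"
```

```text
turn [0.002 0.004 0.001] cm [ 0.25 -0.02  5.12] | tool x,y in world [-0.988  0.155] [0.155 0.988]
```

Emit:
move_arm(deltas=[0, 0, 0, 0.2, 0, 2.5, 0.15, 0, 0, 0, 0.2, 0, 5.1, 0.15, 0, 0, 0, 0.2, 0, 5.1, 0.15, 0, 0, 0, 0.2, 0, 5.1, 0.4, 0, 0, 0, 0.2, 0, 5.1, 0.66, 0, 0, 0, 0.2, 0, 5.1, 0.66])

```text
time: 3.0
tool_pos: [0.5073, 0.2069, 0.1165]
ee_rot: [3.14, 0.004, 2.985]
wrist_force: [-0.6, 0.7, 0.8]
width: 0.0194
finger_force: 0.0
```

Emit:
move_arm(deltas=[0, 0, 0, 0, -1, 0, 0.66, 0, 0, 0, 0, -2.5, 0, 0.66, 0, 0, 0, 0, -4.5, 0, 0.66, 0, 0, 0, 0, -6.5, 0, 0.66, 0, 0, 0, 0, -8.5, 0, 0.66, 0, 0, 0, 0, -10.5, 0, 0.66, 0, 0, 0, 0, -11.8, 0, 0.66, 0, 0, 0, 0, -11.8, 0, 0.66])

```text
time: 3.8
tool_pos: [0.487, 0.0879, 0.1144]
ee_rot: [-3.14, -0.0, 2.983]
wrist_force: [-1.0, -0.6, 0.2]
width: 0.016
finger_force: 0.0
```

```bash
python3 - <<'E'
from h import *
goal(.507,.207,.117,2.985); o=robot.get_obs(); print(o['wrist_force'],o['width'])
C=np.array([.5527,.0589]); Rc=R.from_euler('z',-9,degrees=True).as_matrix()[:2,:2]
print('tcp case',(o['tool_pos'][:2]-C)@Rc)
E
```

```text
turn [-0.002 -0.    -0.002] cm [-0.1  12.07 -0.28] | tool x,y in world [-0.987  0.158] [0.158 0.987]
[-0.95904578 -0.55695456  0.22561759] 0.016040656567795315
tcp case [-0.06945906  0.01840005]
```

Emit:
move_arm(deltas=[0, 0, 0, 0, -0.1, 0, 0.66, 0, 0, 0, 0, -0.2, 0, 0.66, 0, 0, 0, 0, -0.3, 0, 0.66, 0, 0, 0, 0, -0.4, 0, 0.66, 0, 0, 0, 0, -0.5, 0, 0.66, 0, 0, 0, 0, -0.6, 0, 0.66, 0, 0, 0, 0, -0.6, 0, 0.66])

```text
time: 4.5
tool_pos: [0.4864, 0.0847, 0.1139]
ee_rot: [3.141, -0.001, 2.986]
wrist_force: [0.6, 2.4, -2.2]
width: 0.0157
finger_force: 1.5
```

Emit:
move_arm(deltas=[0, 0, 0, 0, -0.2, 0, 0.66, 0, 0, 0, 0, -0.4, 0, 0.66, 0, 0, 0, 0, -0.6, 0, 0.66, 0, 0, 0, 0, -0.6, 0, 0.66, 0, 0, 0, 0, -0.6, 0, 0.66])

```text
time: 5.0
tool_pos: [0.4862, 0.0835, 0.1139]
ee_rot: [3.131, -0.0, 2.988]
wrist_force: [2.4, 14.8, -4.2]
width: 0.0157
finger_force: 7.7
```

Emit:
move_arm(deltas=[0, 0, 0, 0, 0.6, 0, 0.4, 0, 0, 0, 0, 0.9, -1, 0.15, 0, 0, 0, 0, 1, -5, 0.15, 0, 0, 0, -4, 3, -9, 0.15, 0, 0, 0, -8, 3, -12, 0.15, 0, 0, 0, -12, 3, -12, 0.15, 0, 0, 0, -12, 3, -12, 0.15, 0, 0, 0, -12, 3, -12, 0.15])

```text
time: 5.8
tool_pos: [0.6094, 0.0882, 0.2335]
ee_rot: [-3.14, -0.002, 2.984]
wrist_force: [0.5, 0.1, -0.4]
width: 0.0401
finger_force: 0.0
```

```bash
python3 - <<'E'
from h import *
s=snap('wrist'); np.save('w2.npy',s,allow_pickle=True); save(s,'w2'); print(robot.get_obs()['tool_pos'])
print(proj(s,[[.579,.15,.0715],[.4855,.085,.13],[.466,-.052,.13]]).round(0))
E
```

```text
[0.60857302 0.08865731 0.23413003]
[[368. 161.]
 [297.  78.]
 [149.  81.]]
```

View pics/w2.png

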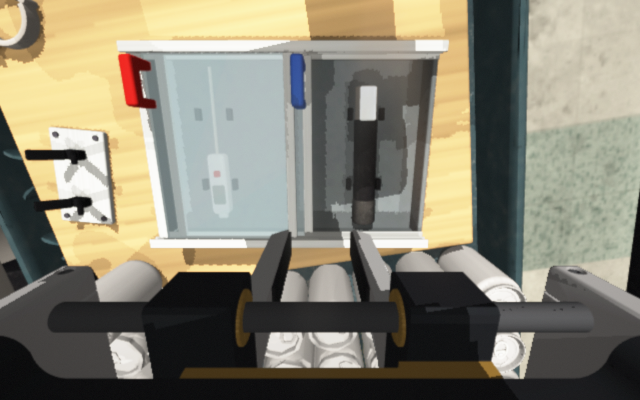

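The bay is open, with the blue grip at (297,80). The refractometer is fully visible from (368,86) to (363,226). I'll measure it from the depth.

```bash
python3 - <<'E'
from h import *
s=np.load('w2.npy',allow_pickle=True).item(); P=cloud(s)
vv,uu=np.mgrid[0:400,0:640]
C=np.array([.5527,.0589]); Rc=R.from_euler('z',-9,degrees=True).as_matrix()[:2,:2]
q=(P[...,:2]-C)@Rc
m=(P[...,2]>.071)&(P[...,2]<.09)&(abs(q[...,0])<.1)&(q[...,1]>.055)&(q[...,1]<.125)&(uu>340)&(uu<395)
n,l,st,_=cv2.connectedComponentsWithStats(m.astype(np.uint8)); i=1+st[1:,4].argmax(); m=l==i
p=P[m]; r=cv2.minAreaRect(p[:,:2].astype(np.float32)*1000); print(m.sum(),np.round(r,1) if 0 else r, 'z',np.percentile(p[:,2],[5,50,98]).round(4))
a=q[m]; print('case x',a[:,0].min(),a[:,0].max(),'y',a[:,1].min(),a[:,1].max(),'med y',np.median(a[:,1]))
k=np.polyfit(a[:,0],a[:,1],1); print('slope',k)
mid=np.array([(a[:,0].min()+a[:,0].max())/2]); mid=np.r_[mid,np.polyval(k,mid)]; w=C+Rc@mid; print('mid case',mid,'world',w)
goal(w[0],w[1],.13,2.985-k[0]*0); 
E
```

```text
3093 ((575.4867553710938, 146.3419647216797), (28.367033004760742, 159.3304443359375), 81.33467864990234) z [0.0754 0.0834 0.0869]
case x -0.07078275422216421 0.08853320979735088 y 0.07550276064315221 0.10442738117353564 med y 0.0875305062065526
slope [0.01373048 0.08786101]
mid case [0.00887523 0.08798287] world [0.57522951 0.14441126]
turn [-0.001 -0.001 -0.   ] cm [ 4.15  5.   10.41] | tool x,y in world [-0.988  0.156] [0.156 0.988]
```

Emit:
move_arm(deltas=[0, 0, 0, 2, 2.5, 0, -0.1, 0, 0, 0, 4.15, 5.2, 3, -0.1, 0, 0, 0, 4.15, 5.2, 7, -0.1, 0, 0, 0, 4.15, 5.2, 10, -0.1, 0, 0, 0, 4.15, 5.2, 10, -0.1, 0, 0, 0, 4.15, 5.2, 10, -0.1])

```text
time: 6.45
tool_pos: [0.5751, 0.147, 0.1355]
ee_rot: [-3.142, 0.001, 2.986]
wrist_force: [0.6, -0.4, 0.9]
width: 0.0516
finger_force: 0.0
```

```bash
python3 -c "
from h import *
goal(.5755,.1463,.0625,2.988)"
```

```text
turn [-0.     0.001 -0.002] cm [-0.04 -0.06  7.3 ] | tool x,y in world [-0.988  0.155] [0.155 0.988]
```

Emit:
move_arm(deltas=[0, 0, 0, 0, 0, 3, -0.1, 0, 0, 0, 0, 0, 6, -0.1, 0, 0, 0, 0, 0, 7.2, -0.1, 0, 0, 0, 0, 0, 7.2, -0.1, 0, 0, 0, 0, 0, 7.2, 0.3, 0, 0, 0, 0, 0, 7.2, 1, 0, 0, 0, 0, 0, 7.2, 1, 0, 0, 0, 0, 0, 7.2, 1])

```text
time: 7.25
tool_pos: [0.5769, 0.1472, 0.0638]
ee_rot: [3.141, 0.003, 2.986]
wrist_force: [-0.5, -0.6, 2.6]
width: 0.0263
finger_force: 30.0
```

Emit:
move_arm(deltas=[0, 0, 0, 0, 0, -1, 1, 0, 0, 0, 0, 0, -3, 1, 0, 0, 0, 0, 0, -6, 1, 0, 0, 0, 0, 0, -9, 1, 0, 0, 0, 0, 0, -11.5, 1, 0, 0, 0, 0, 0, -11.5, 1, 0, 0, 0, 0, 0, -11.5, 1])

```text
time: 7.95
tool_pos: [0.5759, 0.1472, 0.1771]
ee_rot: [3.141, 0.0, 2.986]
wrist_force: [0.5, -0.4, -1.8]
width: 0.026
finger_force: 30.0
```

```bash
python3 - <<'E'
from h import *
s=snap('wrist'); np.save('w3.npy',s,allow_pickle=True); save(s,'w3'); T=tool(); P=cloud(s)
L=(P-T[:3,3])@T[:3,:3]   # tool coords
vv,uu=np.mgrid[0:400,0:640]
m=(abs(L[...,1])<.025)&(L[...,2]>-.035)&(L[...,2]<.012)&(s['depth']>0)
a=L[m]; print(T[:3,3],m.sum(),'x',np.percentile(a[:,0],[0,1,99,100]).round(4),'y',a[:,1].min(),a[:,1].max(),'z',np.percentile(a[:,2],[2,50,98]))
for lo,hi in((-.08,-.03),(.02,.05),(.05,.08)):
    b=a[(a[:,0]>lo)&(a[:,0]<hi)]; print(lo,len(b), b.min(0) if len(b) else '', b.max(0) if len(b) else '')
goal(.5455,-.2106,.20,np.radians(75.3+90))
E
```

```text
[0.57520148 0.14703851 0.17564629] 9430 x [-0.0804 -0.0754  0.079   0.0803] y -0.024996859821439853 0.024443846144530764 z [-0.02986561 -0.02140923 -0.01113775]
-0.08 1173 [-0.07955135 -0.0138779  -0.0244941 ] [-0.03000157  0.01425572 -0.00963726]
0.02 2098 [ 0.02000479 -0.01446216 -0.02573005] [ 0.04998259  0.012304   -0.0087101 ]
0.05 2288 [ 0.05000639 -0.01383825 -0.0257194 ] [ 0.07975951  0.01115222 -0.00911232]
turn [-0.001 -0.002  0.101] cm [ -2.61 -35.79  -2.42] | tool x,y in world [-0.988  0.155] [0.155 0.988]
```

View pics/w3.png

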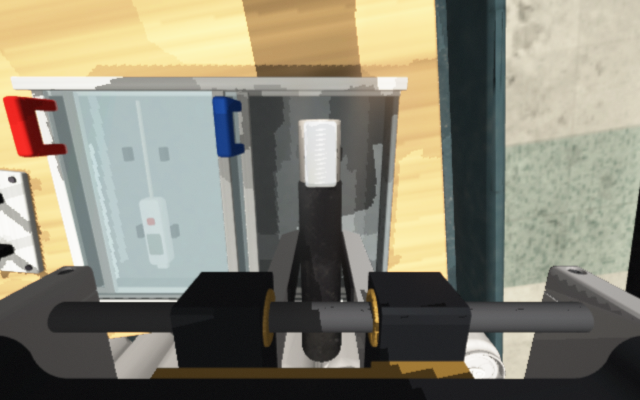

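It is held centred and level, with its axis about 12 mm behind the TCP. Next I'll carry it over the rest.

Emit:
move_arm(deltas=[0, 0, 0, 0, -3, -2.4, 1, 0, 0, 0.02, -0.5, -8, -2.4, 1, 0, 0, 0.04, -1, -13, -2.4, 1, 0, 0, 0.06, -1.5, -18, -2.4, 1, 0, 0, 0.08, -2, -23, -2.4, 1, 0, 0, 0.1, -2.6, -28, -2.4, 1, 0, 0, 0.1, -2.6, -32, -2.4, 1, 0, 0, 0.1, -2.6, -34, -2.4, 1])

```text
time: 8.8
tool_pos: [0.5469, -0.196, 0.1979]
ee_rot: [-3.141, -0.005, 2.882]
wrist_force: [0.1, 0.2, -1.6]
width: 0.0263
finger_force: 30.0
```

Emit:
move_arm(deltas=[0, 0, 0, 0, 0, 0, 1, 0, 0, 0, 0, 0, 0, 1, 0, 0, 0, 0, 0, 0, 1, 0, 0, 0, 0, 0, 0, 1])

```text
time: 9.2
tool_pos: [0.549, -0.1913, 0.2008]
ee_rot: [3.141, -0.001, 2.888]
wrist_force: [0.4, -0.3, -2.7]
width: 0.0263
finger_force: 30.0
```

```bash
python3 - <<'E'
from h import *
s=snap('wrist'); np.save('w4.npy',s,allow_pickle=True); save(s,'w4'); P=cloud(s); q=P-[.5455,-.2106,0]
m=(P[...,2]>.052)&(P[...,2]<.064)&(np.hypot(q[...,0],q[...,1])<.09)&(s['depth']>0)
r=cv2.minAreaRect(P[m][:,:2].astype(np.float32)*1000); print(m.sum(),r)
m=(P[...,2]>.072)&(P[...,2]<.105)&(np.hypot(q[...,0],q[...,1])<.07)&(s['depth']>0)
n,l=cv2.connectedComponents(m.astype(np.uint8))
for i in range(1,n):
    a=P[l==i]
    if len(a)>15: print(len(a),cv2.minAreaRect(a[:,:2].astype(np.float32)*1000),a[:,2].max())
print(robot.get_obs()['tool_pos']);goal(.5455,-.2106,.078,np.radians(165.3))
E
```

```text
1517 ((523.9544067382812, -205.99807739257812), (117.65137481689453, 117.0290756225586), 8.273117065429688)
294 ((512.3745727539062, -219.45938110351562), (24.322158813476562, 12.018689155578613), 75.97307586669922) 0.09904565715644792
211 ((570.1557006835938, -234.6224822998047), (22.783824920654297, 12.058457374572754), 75.16671752929688) 0.09824848468743058
[ 0.54910324 -0.19144711  0.20102717]
turn [ 0.    -0.     0.003] cm [-0.14 -1.95 12.3 ] | tool x,y in world [-0.968  0.251] [0.251 0.968]
```

View pics/w4.png

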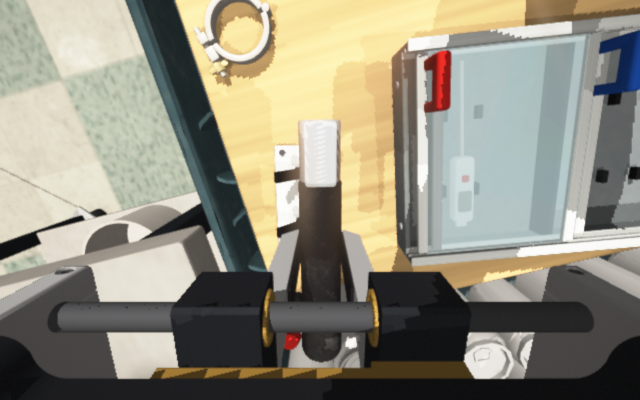

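The rest lies under the held body, with the saddle ends visible at (287,172) and (287,228). This agrees with the first measurement within 1 mm. Next I'll align and descend.

Emit:
move_arm(deltas=[0, 0, 0.003, -0.14, -2, 0, 1, 0, 0, 0.003, -0.14, -2, 2, 1, 0, 0, 0.003, -0.14, -2, 5, 1, 0, 0, 0.003, -0.14, -2, 8, 1, 0, 0, 0.003, -0.14, -2, 10, 1, 0, 0, 0.003, -0.14, -2, 10.5, 1, 0, 0, 0.003, -0.14, -2, 10.5, 1, 0, 0, 0.003, -0.14, -2, 10.5, 1])

```text
time: 10.05
tool_pos: [0.5463, -0.2125, 0.0979]
ee_rot: [-3.141, 0.003, 2.883]
wrist_force: [-0.1, 0.1, -0.8]
width: 0.0263
finger_force: 30.0
```

```bash
python3 -c "
from h import *
goal(.5454,-.2110,.078,np.radians(165.3)); print(robot.get_obs()['wrist_force'])"
```

```text
turn [-0.     0.003 -0.002] cm [0.13 0.13 1.99] | tool x,y in world [-0.967  0.255] [0.255 0.967]
[-0.11882702  0.05559966 -0.77387931]
```

Now down in small steps, watching the force.

Emit:
move_arm(deltas=[0, 0, 0, 0.1, 0.1, 0.4, 1, 0, 0, 0, 0.1, 0.1, 0.8, 1, 0, 0, 0, 0.1, 0.1, 1.2, 1, 0, 0, 0, 0.1, 0.1, 1.5, 1, 0, 0, 0, 0.1, 0.1, 1.7, 1, 0, 0, 0, 0.1, 0.1, 1.7, 1, 0, 0, 0, 0.1, 0.1, 1.7, 1])

```text
time: 10.75
tool_pos: [0.5454, -0.2103, 0.0822]
ee_rot: [3.14, 0.002, 2.883]
wrist_force: [-4.2, 4.1, 8.2]
width: 0.0261
finger_force: 30.0
```

```bash
python3 -c "
from h import *
goal(.5454,-.2110,.078,np.radians(165.3)); print(robot.get_obs()['wrist_force'])"
```

```text
turn [ 0.002  0.002 -0.002] cm [-0.02 -0.07  0.42] | tool x,y in world [-0.967  0.256] [0.256 0.967]
[-4.19612803  4.05410488  8.21952285]
```

Emit:
move_arm(deltas=[0, 0, 0, 0, 0.1, 0, 1, 0, 0, 0, 0, 0.1, 0, 1, 0, 0, 0, 0, 0.1, 0, 1])

```text
time: 11.05
tool_pos: [0.5454, -0.2103, 0.0822]
ee_rot: [-3.142, 0.003, 2.883]
wrist_force: [-3.3, 2.1, 8.7]
width: 0.0263
finger_force: 30.0
```

```bash
python3 - <<'E'
from h import *
s=snap('side'); x=s['image'][190:310,300:460]; cv2.imwrite('pics/s5.png',cv2.resize(x,None,fx=4.8,fy=4.8,interpolation=cv2.INTER_CUBIC)[:,:,::-1])
E
```

```text
(no output)
```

View pics/s5.png

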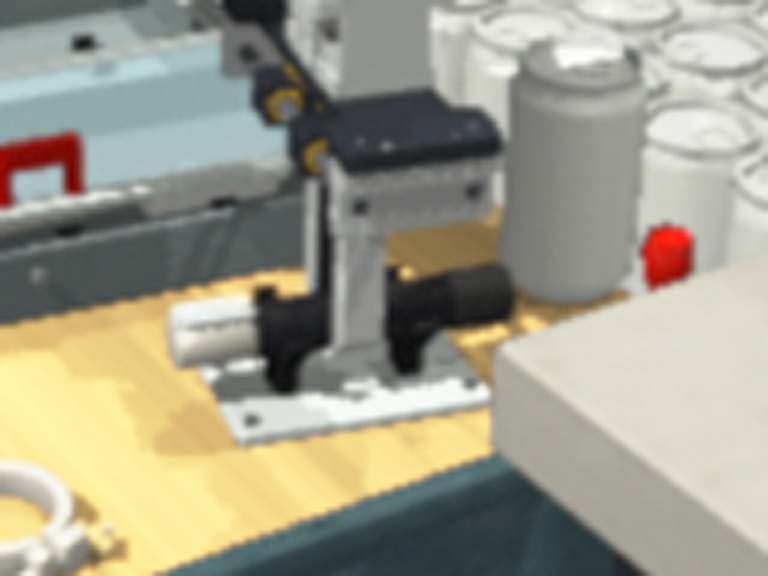

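The side crop shows the refractometer in both V's, with saddles at (280,340) and (400,330) and the fingers between them. Next I'll ease off, open gradually and rise.

Emit:
move_arm(deltas=[0, 0, 0, 0, 0.05, -0.1, 1, 0, 0, 0, 0, 0.05, -0.1, 1, 0, 0, 0, 0, 0.05, -0.1, 0.42, 0, 0, 0, 0, 0.05, -0.1, 0.36, 0, 0, 0, 0, 0.05, -0.1, 0.3, 0, 0, 0, 0, 0.05, -0.1, 0.2, 0, 0, 0, 0, 0.05, -0.1, 0.0, 0, 0, 0, 0, 0.05, -0.1, 0.0])

```text
time: 11.9
tool_pos: [0.5448, -0.2097, 0.08]
ee_rot: [3.141, -0.0, 2.883]
wrist_force: [-0.2, -0.0, 0.4]
width: 0.0465
finger_force: 0.0
```

Emit:
move_arm(deltas=[0, 0, 0, 0, 0, -1, 0.0, 0, 0, 0, 0, 0, -3, 0.0, 0, 0, 0, 0, 0, -6, 0.0, 0, 0, 0, 0, 0, -10, 0.0, 0, 0, 0, -4, 0, -13, 0.0, 0, 0, 0, -6, 0, -13, 0.0, 0, 0, 0, -6, 0, -13, 0.0, 0, 0, 0, -6, 0, -13, 0.0])

```text
time: 12.7
tool_pos: [0.6024, -0.225, 0.2097]
ee_rot: [3.141, -0.002, 2.883]
wrist_force: [0.0, -0.1, -0.2]
width: 0.0471
finger_force: 0.0
```

```bash
python3 - <<'E'
from h import *
s=snap('wrist'); P=cloud(s); save(s,'w6'); np.save('w6.npy',s,allow_pickle=True)
c=np.array([.5455,-.2106]); y=R.from_euler('z',75.3,degrees=True).as_matrix()[:2,:2]
q=(P[...,:2]-c)@y; z=P[...,2]
m=(z>.082)&(z<.12)&(abs(q[...,0])<.02)&(abs(q[...,1])<.1)&(s['depth']>0)
a=q[m]; print(m.sum(),'x',a[:,0].min(),a[:,0].max(),'y',a[:,1].min(),a[:,1].max(),'z top',np.percentile(z[m],98))
for lo,hi in((-.075,-.045),(-.02,.02),(.045,.075)):
    k=m&(q[...,1]>lo)&(q[...,1]<hi); print(lo,k.sum(),np.percentile(q[k][:,0],[2,98]),np.percentile(z[k],98))
m=(z>.052)&(z<.064)&(np.hypot(q[...,0],q[...,1])<.07)
a=q[m]; print('plate',a.min(0),a.max(0))
C=np.array([.5527,.0589]); Rc=R.from_euler('z',-9,degrees=True).as_matrix()[:2,:2]
b=C+Rc@[-.068,.015]; goal(b[0],b[1],.17,2.985); print(b, robot.get_obs()['tool_pos'])
E
```

```text
4483 x -0.019996381857334915 0.01951977231038323 y -0.07791759831364864 0.0813961538068346 z top 0.1053447039960725
-0.075 712 [-0.01388058  0.01309319] 0.10457394186672853
-0.02 1053 [-0.01325248  0.01257314] 0.10410385487221374
0.045 884 [-0.0132359  0.011026 ] 0.10579028804281197
plate [-0.06512071 -0.05952309] [0.05658391 0.05925268]
turn [ 0.001 -0.002 -0.102] cm [18.93 26.97  4.  ] | tool x,y in world [-0.967  0.256] [0.256 0.967]
[0.48788371 0.08435287] [ 0.60191744 -0.22480507  0.20946357]
```

The refractometer lies level in the rest: ends at -77.9 and +81.4 mm along its axis, so centred within 2 mm. Now the doors, the blue one first.

Emit:
move_arm(deltas=[0, 0, -0.02, 3, 4, 0, 0.15, 0, 0, -0.04, 6, 8, 0, 0.15, 0, 0, -0.06, 9, 12, 0, 0.15, 0, 0, -0.08, 12, 16.5, 0, 0.15, 0, 0, -0.1, 15, 21, 0, 0.15, 0, 0, -0.1, 17.5, 25, 2, 0.15, 0, 0, -0.1, 18.9, 27, 4, 0.15, 0, 0, -0.1, 18.9, 27, 4, 0.15])

```text
time: 13.55
tool_pos: [0.4843, 0.0873, 0.1664]
ee_rot: [-3.141, -0.008, 2.988]
wrist_force: [-0.3, -0.2, -1.0]
width: 0.0398
finger_force: 0.0
```

Emit:
move_arm(deltas=[0, 0, 0, 0, 0, 0, 0.15, 0, 0, 0, 0, 0, 0, 0.15, 0, 0, 0, 0, 0, 0, 0.15])

```text
time: 13.85
tool_pos: [0.4901, 0.083, 0.1712]
ee_rot: [3.141, 0.002, 2.981]
wrist_force: [0.2, -1.0, 0.3]
width: 0.0398
finger_force: 0.0
```

```bash
python3 -c "
from h import *
goal(.4875,.0855,.117,2.985)
s=snap('wrist'); hsv=cv2.cvtColor(s['image'],cv2.COLOR_RGB2HSV).astype(int); P=cloud(s)
m=(hsv[...,0]>105)&(hsv[...,0]<130)&(hsv[...,1]>150)&(P[...,2]>.131)&(P[...,2]<.15); print(m.sum(), P[m].mean(0) if m.any() else '')
for n in('top',):
    s=snap(n); hsv=cv2.cvtColor(s['image'],cv2.COLOR_RGB2HSV).astype(int); P=cloud(s); m=(hsv[...,0]>105)&(hsv[...,0]<130)&(hsv[...,1]>150)&(P[...,2]>.12)&(P[...,2]<.15); print(m.sum(), P[m].mean(0) if m.any() else '')
"
```

```text
turn [ 0.     0.002 -0.004] cm [0.3  0.2  5.42] | tool x,y in world [-0.987  0.16 ] [0.16  0.987]
658 [0.48594022 0.08479558 0.13632326]
0
```

Emit:
move_arm(deltas=[0, 0, 0, 0.3, 0.2, 2.5, 0.15, 0, 0, 0, 0.3, 0.2, 5.4, 0.15, 0, 0, 0, 0.3, 0.2, 5.4, 0.15, 0, 0, 0, 0.3, 0.2, 5.4, 0.4, 0, 0, 0, 0.3, 0.2, 5.4, 0.66, 0, 0, 0, 0.3, 0.2, 5.4, 0.66, 0, 0, 0, 0.3, 0.2, 5.4, 0.66])

```text
time: 14.65
tool_pos: [0.4875, 0.0867, 0.1176]
ee_rot: [3.141, 0.002, 2.983]
wrist_force: [-0.3, -0.2, -0.2]
width: 0.0166
finger_force: 0.0
```

Emit:
move_arm(deltas=[0, 0, 0, 0, 1, 0, 0.66, 0, 0, 0, 0, 3, 0, 0.66, 0, 0, 0, 0, 5, 0, 0.66, 0, 0, 0, 0, 7, 0, 0.66, 0, 0, 0, 0, 9, 0, 0.66, 0, 0, 0, 0, 11, 0, 0.66, 0, 0, 0, 0, 12.1, 0, 0.66, 0, 0, 0, 0, 12.1, 0, 0.66])

```text
time: 15.45
tool_pos: [0.5058, 0.2079, 0.1163]
ee_rot: [3.14, -0.0, 2.985]
wrist_force: [-0.4, 0.1, -0.5]
width: 0.0162
finger_force: 0.0
```

Emit:
move_arm(deltas=[0, 0, 0, 0, 0.2, 0, 0.66, 0, 0, 0, 0, 0.4, 0, 0.66, 0, 0, 0, 0, 0.6, 0, 0.66, 0, 0, 0, 0, 0.8, 0, 0.66, 0, 0, 0, 0, 1, 0, 0.66, 0, 0, 0, 0, 1, 0, 0.66, 0, 0, 0, 0, 1, 0, 0.66])

```text
time: 16.15
tool_pos: [0.5066, 0.2131, 0.1159]
ee_rot: [-3.136, -0.001, 2.981]
wrist_force: [-2.6, -6.8, 1.7]
width: 0.0158
finger_force: 3.8
```

Emit:
move_arm(deltas=[0, 0, 0, 0, 0.2, 0, 0.66, 0, 0, 0, 0, 0.4, 0, 0.66, 0, 0, 0, 0, 0.5, 0, 0.66, 0, 0, 0, 0, 0.5, 0, 0.66])

```text
time: 16.55
tool_pos: [0.5067, 0.2132, 0.1158]
ee_rot: [-3.125, -0.002, 2.979]
wrist_force: [-4.4, -18.8, 4.5]
width: 0.0164
finger_force: 9.4
```

Emit:
move_arm(deltas=[0, 0, 0, 0, -0.6, 0, 0.5, 0, 0, 0, 0, -1, 0, 0.15, 0, 0, 0, 0, -1, -2, 0.15, 0, 0, 0, 0, -1, -6, 0.15, 0, 0, 0, 0, -5, -7, 0.15, 0, 0, 0, 0, -9, -7, 0.15, 0, 0, 0, 0, -9, -7, 0.15, 0, 0, 0, 0, -9, -7, 0.15])

```text
time: 17.35
tool_pos: [0.4941, 0.1322, 0.1866]
ee_rot: [3.14, 0.001, 2.982]
wrist_force: [-0.3, -0.5, 0.8]
width: 0.04
finger_force: 0.0
```

```bash
python3 - <<'E'
from h import *
C=np.array([.5527,.0589]); Rc=R.from_euler('z',-9,degrees=True).as_matrix()[:2,:2]
s=snap('wrist'); save(s,'w7'); hsv=cv2.cvtColor(s['image'],cv2.COLOR_RGB2HSV).astype(int); P=cloud(s); H=hsv[...,0]; B=(hsv[...,1]>150)&(P[...,2]>.131)&(P[...,2]<.15)
for n,m in(('blue',(H>105)&(H<130)&B),('red',((H<8)|(H>172))&B)):
    a=(P[m][:,:2]-C)@Rc
    if len(a): print(n,len(a),np.percentile(a,2,0),np.percentile(a,98,0),'case mid',(np.percentile(a,2,0)+np.percentile(a,98,0))/2)
b=C+Rc@[-.068,-.139]; goal(b[0],b[1],.185,2.985); print(b,robot.get_obs()['tool_pos'])
E
```

```text
blue 644 [-0.09001329  0.1360059 ] [-0.04906711  0.14578272] case mid [-0.0695402   0.14089431]
red 838 [-0.0897605  -0.14322344] [-0.04835754 -0.13229615] case mid [-0.06905902 -0.1377598 ]
turn [ 0.002  0.    -0.002] cm [ -0.18 -20.28   0.1 ] | tool x,y in world [-0.987  0.158] [0.158 0.987]
[ 0.4637928  -0.06775114] [0.49405746 0.1327512  0.18628094]
```

The blue door is at its stop. Red is about 3 mm short, so that one is next.

Emit:
move_arm(deltas=[0, 0, 0, 0, -4, 0, 0.15, 0, 0, 0, 0, -8.5, 0, 0.15, 0, 0, 0, 0, -13, 0, 0.15, 0, 0, 0, 0, -17.5, 0, 0.15, 0, 0, 0, -0.2, -20.2, 0, 0.15, 0, 0, 0, -0.2, -20.2, 0, 0.15, 0, 0, 0, -0.2, -20.2, 0, 0.15, 0, 0, 0, -0.2, -20.2, 0, 0.15])

```text
time: 18.2
tool_pos: [0.4644, -0.0661, 0.186]
ee_rot: [3.141, -0.0, 2.985]
wrist_force: [0.6, 0.1, 0.2]
width: 0.0399
finger_force: 0.0
```

```bash
python3 -c "
from h import *
goal(.4638,-.0670,.118,2.985)"
```

```text
turn [ 0.001 -0.     0.   ] cm [ 0.04 -0.11  6.8 ] | tool x,y in world [-0.988  0.156] [0.156 0.988]
```

Emit:
move_arm(deltas=[0, 0, 0, 0, -0.1, 3, 0.15, 0, 0, 0, 0, -0.1, 6, 0.15, 0, 0, 0, 0, -0.1, 6.8, 0.15, 0, 0, 0, 0, -0.1, 6.8, 0.15, 0, 0, 0, 0, -0.1, 6.8, 0.4, 0, 0, 0, 0, -0.1, 6.8, 0.66, 0, 0, 0, 0, -0.1, 6.8, 0.66])

```text
time: 18.9
tool_pos: [0.4648, -0.0688, 0.1198]
ee_rot: [-3.141, 0.003, 2.983]
wrist_force: [-0.6, 0.4, -0.6]
width: 0.0194
finger_force: 0.0
```

Emit:
move_arm(deltas=[0, 0, 0, 0, -0.2, 0, 0.66, 0, 0, 0, 0, -0.4, 0, 0.66, 0, 0, 0, 0, -0.6, 0, 0.66, 0, 0, 0, 0, -0.8, 0, 0.66, 0, 0, 0, 0, -1, 0, 0.66, 0, 0, 0, 0, -1.1, 0, 0.66, 0, 0, 0, 0, -1.1, 0, 0.66])

```text
time: 19.6
tool_pos: [0.464, -0.072, 0.1191]
ee_rot: [3.125, 0.002, 2.986]
wrist_force: [3.9, 19.1, 3.4]
width: 0.0163
finger_force: 9.9
```

Emit:
move_arm(deltas=[0, 0, 0, 0, 0.7, 0, 0.5, 0, 0, 0, 0, 1, 0, 0.15, 0, 0, 0, 0, 1, -2, 0.15, 0, 0, 0, 0, 1, -6, 0.15, 0, 0, 0, -4, 2, -10, 0.15, 0, 0, 0, -8, 4, -14, 0.15, 0, 0, 0, -12, 4, -16, 0.15, 0, 0, 0, -14, 4, -18, 0.15])

```text
time: 20.4
tool_pos: [0.6084, -0.0627, 0.299]
ee_rot: [-3.141, 0.001, 2.983]
wrist_force: [0.6, -0.5, -0.1]
width: 0.0397
finger_force: 0.0
```

Emit:
move_arm(deltas=[0, 0, 0, 0, 0, 0, 0.15, 0, 0, 0, 0, 0, 0, 0.15, 0, 0, 0, 0, 0, 0, 0.15, 0, 0, 0, 0, 0, 0, 0.15])

```text
time: 20.8
tool_pos: [0.6051, -0.0622, 0.2974]
ee_rot: [-3.141, -0.002, 2.982]
wrist_force: [0.0, -0.9, -0.1]
width: 0.0394
finger_force: 0.0
```

```bash
python3 - <<'E'
from h import *
C=np.array([.5527,.0589]); Rc=R.from_euler('z',-9,degrees=True).as_matrix()[:2,:2]
s=snap('wrist'); save(s,'w8'); hsv=cv2.cvtColor(s['image'],cv2.COLOR_RGB2HSV).astype(int); P=cloud(s); H=hsv[...,0]; B=(hsv[...,1]>150)&(P[...,2]>.131)&(P[...,2]<.15)
for n,m in(('blue',(H>105)&(H<130)&B),('red',((H<8)|(H>172))&B)):
    a=(P[m][:,:2]-C)@Rc
    if len(a): print(n,len(a),'case mid',(np.percentile(a,2,0)+np.percentile(a,98,0))/2)
c=np.array([.5455,-.2106]); y=R.from_euler('z',75.3,degrees=True).as_matrix()[:2,:2]
q=(P[...,:2]-c)@y; z=P[...,2]
m=(z>.092)&(z<.12)&(abs(q[...,0])<.016)&(abs(q[...,1])<.1); a=q[m]; print('refr y',a[:,1].min(),a[:,1].max(),np.percentile(z[m],98))
print(robot.get_obs()['tool_pos'],robot.get_obs()['wrist_force'])
E
```

```text
blue 494 case mid [-0.06795501  0.14035966]
red 428 case mid [-0.06735959 -0.14153883]
refr y -0.07768027397490208 0.081305637055537 0.1055502977187247
[ 0.60526659 -0.06219993  0.29763691] [-0.40088246 -0.15721326  0.41044158]
```

View pics/w8.png

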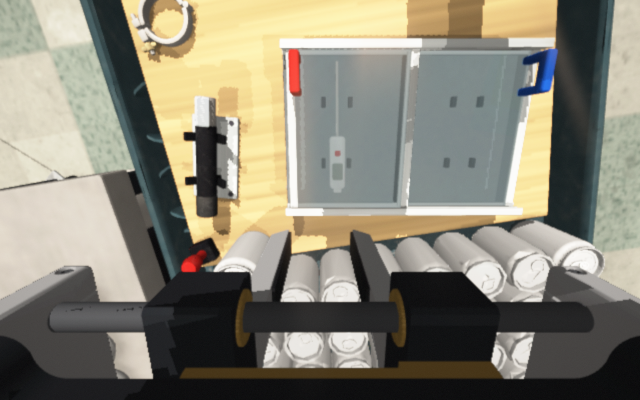

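The final view shows both doors shut (red grip at (294,72), blue at (541,72)) and the refractometer in both saddles at (206,155). The thermometer is still in its bay at (337,165), and the robot is clear of everything. I'm handing the job in.

```bash
python3 -c "
from bench import robot
print(robot.close_job())"
```

```text
the job is handed in; nothing more can be done
None
```

The refractometer lies level in both saddles of the rest, centred to within about 2 mm, both doors were pushed shut to their stops, the thermometer is still in its bay, and I handed the job in at about 21 s of robot time; no verdict was shown.

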